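Clamp a well plate on the shaker

ROBOT

A 7-joint arm with a two-finger parallel gripper is mounted at the origin on the work surface. World frame = base frame: x ahead of the robot, y to its left, z up, the work surface at z = 0. Lengths are in m, angles in rad, forces in N, time in s.
With the tool pointing down it reaches from about 0.425 to 0.875 m from the base axis. Payload 9.9 kg.
Tool frame: the origin (TCP) lies midway between the tips of the shut fingers; the grasp point (between the pads) lies 19 mm behind it; z points along the fingers, y is the line along which they close (so a half turn about z gives the same grasp; the last joint's range is limited). The gripper opens to 85 mm and grips with 20 to 120 N. Pads are 22 mm wide; open, the fingers measure 114 mm over their backs; the gripper's body (76 mm by 85 mm) begins 54 mm behind the grasp point. The pads swing forward as they close: fully open they stand 13 mm farther back than shut.
Start: joints at [-1.387, 0.576, 0.025, 1.437, -0.015, 1.129, -0.057], TCP at [0.179, 0.651, 0.231] pointing down, gripper open.
Joint ranges: [-2.76, 2.76], [-0.34, 2.15], [-1.52, 1.57], [0.19, 2.46], [-1.09, 4.23], [0.17, 1.99], [-2.82, 2.82]. Speed limits (rad/s): [2.22, 2.22, 3.01, 3.01, 3.14, 3.14, 3.14].

INTERFACE

Orientations are given as a rotation vector (axis times angle).
In Python, from rig import r gives the robot as it stands.
- The arm moves only by the shell command python3 -m crank 'ROWS' [FORCE]. ROWS is JSON, a list of rows, each a list of 3 entries, a list of its own where there are three numbers: the opening, from 0 (shut) to 1 (fully open), then the shift along the world's x, y, z in cm, then the turn, a rotation vector about the world's x, y, z in degrees. In form: [[claw, [tx, ty, tz], [wx, wy, wz]], ...]. A call has 1 to 12 rows; each row shifts and turns the commanded pose from where the row before left it; what a row does not reach is not made up. A row lasts 1/10 s, in which the tool goes at most 50 mm and 8.59 degrees, less where a joint would pass 70% of its speed; a pose out of reach is approached as far as the arm can. A call with a gripper value outside its range is refused whole. The fingers move at their own pace and stop on an object; FORCE is the grip in N (left out, the last holds). Time passes only in rows, so rows that do not move let the fingers close. It gives the time, the measured TCP pose, the force, the opening and the grip force at its end, in the units of the state.
- r.get_state(): the state, without advancing time (a new reading comes with each control period).
- r.read_camera(name): name is "side" or "top"; returns the picture (400x640x3 uint8, blue, green, red); there is no depth.
- r.get_calibration(name): a dict with "fx", "fy", "cx", "cy" (pixels), "rvec" (rotation vector, rad) and "tvec" (3), from world to camera coordinates, as OpenCV has them. Camera axes: x right, y down, z forward; pixel columns grow to the right and rows downward; lengths in m; the calibration is good to about 2 mm. A picture is of the moment at which its call begins. get_calibration takes no time and is no camera call.
- r.job_done(): hands the job in; it is judged then, once.
The state is a dict: "clock": time; "qpos": joint angles; "joint_vel": joint speeds; "joint_torque": joint torques, N m; "ee_pos": TCP position; "ee_rot": TCP orientation; "force": force on the tool from outside, world axes, zero at the start; "moment": the same for the moment, N m; "gripper_width": finger opening in m; "grip_force": force on a finger pad.
Only numpy, scipy, OpenCV 4.12 (cv2) and the standard library are available. Lean on these libraries where they do the work, as an engineer would, in place of code of your own. Each camera call takes 0.05 s, during which the arm holds its last target. There are 200 camera calls.

TASK

Load the well plate on the shaker: press down the clip's tail so its nose tips up, then push the plate gently along the platform, under the raised foot, until it sits square and fully home against the back stop. Then press the clip's nose down so that its sprung foot holds the plate firmly, without forcing anything, and leave the bottle, tip box and tube rack where they are.

Things in the scene. Friction and masses are not known exactly. Their poses are not given: they have to be found in the camera images.
- shaker: Low bench shaker, cream housing with a flat grey platform on top, fixed to the bench. Platform 290 (x) by 240 (y) mm, its top 85 mm above the bench. Origin: centre of the underside, at bench height. Its x axis points from its control panel (robot side) to the clip; the clip is at its far end, on its centre line (y = 0).
- stop (a point): Middle of the back stop's front face, at platform level: 35 mm along the shaker's x from its origin, 85 mm above the bench. Axes as the shaker's. The stop is a rigid steel bar across the platform, 100 mm wide (y), 6 mm thick (x), 13 mm high; the plate comes to it moving along +x.
- clip: Hold-down clip: steel seesaw lever 100 x 26 mm, hinge along the shaker's y. Origin on the hinge, 27 mm behind the stop's face, 42 mm above the platform. Nose to -x, tail to +x. Turns from 0.15 rad nose-down to 0.45 nose-up (hard stops); the hinge is stiff (0.36 N m): it stays where left and takes 8 N on tail or nose to move. Starts 0.1 nose-down, foot too low for the plate. 25 N bends it.
- tail (a point): Centre of the top of the black thumb tab at the clip's tail, 26 (x) by 36 (y) mm, 45 mm behind the hinge (+x) and 9 mm above it with the clip level (51 mm above the platform). Pressing it down tips the nose up: 16 to 18 mm down from level makes the foot clear the plate.
- nose (a point): Centre of the top of the nose pad, 28 (x) by 30 (y) mm, 45 mm before the hinge, 51 mm above the platform with the clip level, 66 tipped up. Press it to clamp. Under it, a rubber foot, 18 mm wide, on a set screw: its underside is 20 to 30 mm below the hinge line, unmeasured. It yields 4 mm at 2.5 N/mm; clamp with 3 to 8 N (13 cracks the plate) plus 8 N for the hinge, which then holds it.
- plate: Rigid 24-well plate, white, 85.5 (x) by 127.5 (y) by 20 mm, about 0.1 kg, loose on the platform with its long side facing the stop, 30 to 60 mm short of it, up to 10 mm off the centre line and slightly askew. Origin: centre of its underside; when home it is 42.75 mm in front of the stop. Push it with less than 15 N.
- bottle: Glass bottle, 70 mm across, 150 mm high, on the bench beside the shaker; leave alone. Origin: centre of its underside.
- tip_box: Box of pipette tips, 85 by 120 by 55 mm, on the bench beside the shaker; leave alone. Origin: centre of its underside.
- tube_rack: White tube rack with capped tubes, 70 by 160 by 84 mm, on the bench; leave alone. Origin: centre of its underside.

How it is judged:
By the outcome, as a careful person would: the job done as asked, in the order asked, and still so for the second after the job is handed in, with the robot touching nothing.
It also fails if it takes over 64 s, if anything falls off the work surface, if the arm or the gripper's body presses on something with over 40 N, if the wrist force passes 120 N, or if a joint passes its speed limit or range.

## Working session

There is one attempt and no reset: what is moved stays moved. The work goes in short steps, Python scripts to look and compute and a shell command to move; the robot and the scene stay as the last step left them, time stands still between calls to the robot, and variables do not carry over. Pictures are saved under pics/ and viewed, at most 10 in all, crops included, and the job is handed in when it is done.

```bash
mkdir -p pics; ls
cat > h.py <<'E'
import cv2,numpy as np
from rig import r
def cal(n):
    c=r.get_calibration(n);K=np.array([[c['fx'],0,c['cx']],[0,c['fy'],c['cy']],[0,0,1]])
    R=cv2.Rodrigues(np.array(c['rvec'],float))[0];t=np.array(c['tvec'],float);return K,R,t
def ray(n,px):
    K,R,t=cal(n);d=R.T@np.linalg.inv(K)@np.array([px[0],px[1],1.]);return -R.T@t,d
def plane(n,px,z):
    o,d=ray(n,px);return o+d*(z-o[2])/d[2]
def proj(n,p):
    K,R,t=cal(n);q=K@(R@np.array(p,float)+t);return q[:2]/q[2]
def st():
    s=r.get_state();return {k:np.round(s[k],4).tolist() for k in('clock','ee_pos','ee_rot','force','gripper_width')}
E
python3 - <<'E'
from h import *
for n in('side','top'):
    cv2.imwrite(f'pics/{n}0.png',r.read_camera(n)); o,d=ray(n,(320,200)); print(n,o.round(3),d.round(3),r.get_calibration(n)['fx'])
print(st())
E
```

```text
pics
side [-0.096 -0.934  0.822] [ 0.51   0.675 -0.534] 515.4121857751041
top [ 0.516 -0.018  1.139] [ 0.033  0.006 -1.   ] 364.55118090762596
{'clock': 0.1, 'ee_pos': [0.1785, 0.6505, 0.2305], 'ee_rot': [-0.4192, -3.1134, 0.0024], 'force': [0.0428, 1.1437, 0.7267], 'gripper_width': 0.0854}
```

View pics/side0.png

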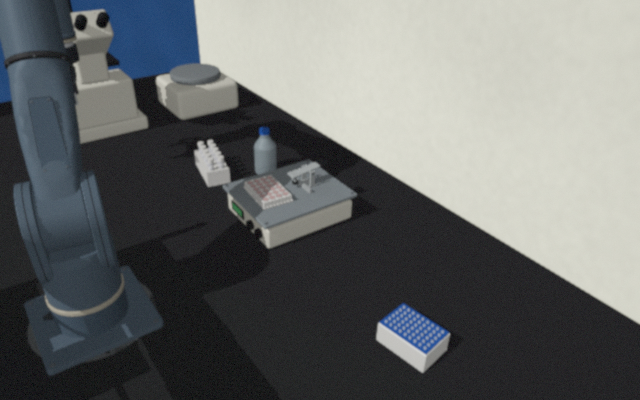

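View pics/top0.png

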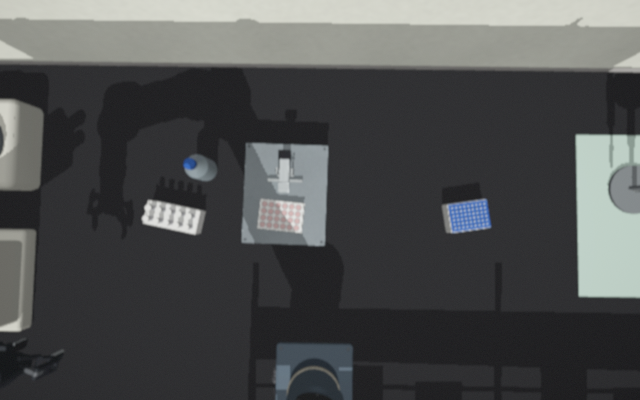

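The top view shows the grey platform with corners near (246,143), (329,145), (325,246) and (242,243). The plate is near (281,215) and the clip near (285,170) with its black tail at (285,155). The bottle and rack are to the left (+y), and the tip box is far to the right.

Run:
```python
from h import *
a=np.mean([r.read_camera('top').astype(float) for _ in range(4)],0).astype(np.uint8)
b=np.mean([r.read_camera('side').astype(float) for _ in range(4)],0).astype(np.uint8)
cv2.imwrite('pics/topA.png',a);cv2.imwrite('pics/sideA.png',b)
A=cv2.resize(a[135:255,235:335],None,fx=4,fy=4,interpolation=cv2.INTER_CUBIC)
B=cv2.resize(b[155:245,215:365],None,fx=4,fy=4,interpolation=cv2.INTER_CUBIC)[:,:]
C=np.zeros((480,400+0+0,3),np.uint8);C=A
B=cv2.resize(B,(400,240));
D=np.zeros((480,800,3),np.uint8);D[:,:400]=A;D[:240,400:]=B
cv2.imwrite('pics/crop1.png',D)
hsv=cv2.cvtColor(a,cv2.COLOR_BGR2HSV)
for p in[(250,200),(310,170),(281,215),(285,170),(285,155),(340,200),(268,205),(285,190)]:print(p,a[p[1],p[0]],hsv[p[1],p[0]])
```

```text
(250, 200) [114 111 105] [100  20 114]
(310, 170) [156 153 144] [ 98  20 156]
(281, 215) [166 169 169] [ 30   5 169]
(285, 170) [199 199 194] [ 90   6 199]
(285, 155) [49 46 45] [113  21  49]
(340, 200) [52 50 49] [110  15  52]
(268, 205) [150 151 156] [  5  10 156]
(285, 190) [197 196 191] [ 95   8 197]
```

View pics/crop1.png

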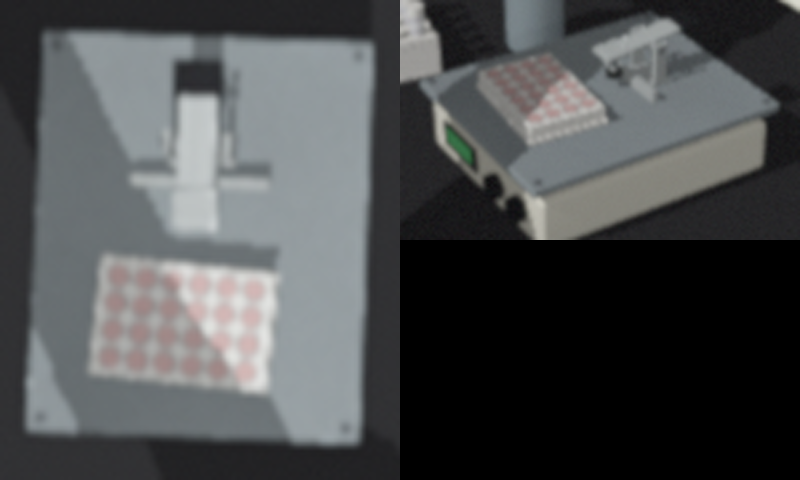

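Run:
```python
from h import *
a=cv2.imread('pics/topA.png')
g=cv2.cvtColor(a,cv2.COLOR_BGR2GRAY)
m=np.zeros_like(g);m[135:255,235:335]=(g[135:255,235:335]>82)*255
m=cv2.morphologyEx(m,cv2.MORPH_CLOSE,np.ones((9,9)))
c=max(cv2.findContours(m,0,2)[0],key=cv2.contourArea)
q=np.array([plane('top',p,.085)[:2] for p in c[:,0].astype(float)],np.float32)
print('plat rect',cv2.minAreaRect(q))
f=lambda u,v,z:plane('top',(235+(u+.5)/4-.5,135+(v+.5)/4-.5),z)[:2]
P=np.array([f(*p,.085) for p in[(44,30),(374,42),(359,444),(26,432)]]);print('plat corners',P.round(4).tolist())
ce=P.mean(0);ex=(P[0]+P[1]-P[2]-P[3]);ex/=np.hypot(*ex);ey=np.array([-ex[1],ex[0]])
print('centre',ce,'yaw deg',np.degrees(np.arctan2(ex[1],ex[0])))
def loc(p):return np.round([(p-ce)@ex*1e3,(p-ce)@ey*1e3],1)
Q=np.array([f(*p,.105) for p in[(103,256),(277,270),(268,391),(90,375)]])
print('sizes',[np.hypot(*(Q[i]-Q[i-1])).round(4) for i in range(4)],'plat',[np.hypot(*(P[i]-P[i-1])).round(4) for i in range(4)])
print('plate local',loc(Q.mean(0)),[loc(p) for p in Q])
v=Q[0]+Q[1]-Q[2]-Q[3];w=Q[0]+Q[3]-Q[1]-Q[2]
print('plate yaw',np.degrees(np.arctan2(v[1],v[0])),np.degrees(np.arctan2(-w[0],w[1])))
print('stop check local',loc(f(130,187,.098)),loc(f(268,190,.098)))
print('tab corners',loc(f(175,60,.140)),loc(f(222,94,.138)))
for n,x,z in(('tail',35+27+45,.14),('nose',35+27-45,.13),('stop',35,.085),('plhome',35-42.75,.085)):print(n,(ce+ex*x/1e3).round(4),proj('top',[*(ce+ex*x/1e3),z]).round(1))
for n,p,z in(('bottle',(193,163),.15),('rack',(174,217),.084)):print(n,plane('top',p,z).round(3))
```

```text
plat rect ((0.5678550004959106, 0.09040040522813797), (0.24371889233589172, 0.2945084571838379), 88.50039672851562)
plat corners [[0.7164, 0.2077], [0.711, -0.0331], [0.4196, -0.0264], [0.4245, 0.2135]]
centre [0.56786795 0.09044754] yaw deg -1.2354736790409169
sizes [np.float64(0.0847), np.float64(0.124), np.float64(0.0858), np.float64(0.1265)] plat [np.float64(0.292), np.float64(0.2409), np.float64(0.2915), np.float64(0.24)]
plate local [-63.2   6.9] [array([-17.9,  66.7]), array([-23.3, -57.2]), array([-109.1,  -54.2]), array([-102.4,   72.2])]
plate yaw -4.108951629503931 -4.005610519264768
stop check local [32.5 50.7] [ 33.9 -48.2]
tab corners [118.1  17. ] [ 96.  -16.2]
tail [0.6748 0.0881] [284.4 153.8]
nose [0.5849 0.0901] [283.4 186.6]
stop [0.6029 0.0897] [285.3 181.5]
plhome [0.5601 0.0906] [284.7 196.2]
bottle [0.645 0.336 0.15 ]
rack [0.495 0.41  0.084]
```

The measured sizes match the specs: platform 291x240 mm, plate about 85x126 mm, stop at local x 33. The shaker's yaw is -1.3° and the plate's is about -4°. I'll now go above the tail with the fingers shut and aligned with the shaker.

```bash
python3 -m crank '[[0,[0,0,4],[0,0,0]],[0,[0,0,4],[0,0,0]],[0,[3,-3.5,0],[0,0,5]],[0,[3,-3.5,0],[0,0,5]],[0,[3,-3.5,0],[0,0,4]],[0,[3,-3.5,0],[0,0,0]],[0,[3,-3.5,0],[0,0,0]],[0,[3,-3.5,0],[0,0,0]],[0,[3,-3.5,0],[0,0,0]],[0,[3,-3.5,0],[0,0,0]],[0,[3,-3.5,0],[0,0,0]],[0,[3,-3.5,0],[0,0,0]]]'
python3 -m crank '[[0,[3,-3.5,0],[0,0,0]],[0,[3,-3.5,0],[0,0,0]],[0,[3,-3.5,0],[0,0,0]],[0,[3,-3.5,0],[0,0,0]],[0,[3,-3.5,0],[0,0,0]],[0,[0,0,0],[0,0,0]],[0,[0,0,0],[0,0,0]]]'
python3 -c "
from h import *;print(st());R=cv2.Rodrigues(np.array(r.get_state()['ee_rot']))[0];print(R.round(3))"
```

```text
clock: 1.7
ee_pos: [0.4796, 0.2994, 0.3116]
ee_rot: [0.037, 3.141, 0.001]
force: [1.0, 0.1, 0.7]
gripper_width: -0.0002
grip_force: 0.0
clock: 2.4
ee_pos: [0.629, 0.1248, 0.3109]
ee_rot: [-0.041, -3.141, 0.0]
force: [-1.0, 0.0, 0.1]
gripper_width: 0.0001
grip_force: 0.0
{'clock': 2.4, 'ee_pos': [0.629, 0.1248, 0.3109], 'ee_rot': [-0.0408, -3.1408, 0.0003], 'force': [-1.007, 0.0304, 0.0621], 'gripper_width': 0.0001}
[[-1.     0.026 -0.001]
 [ 0.026  1.    -0.   ]
 [ 0.001 -0.    -1.   ]]
```

```bash
python3 -m crank '[[0,[2.5,-1.8,-1],[0,0,0]],[0,[2.4,-1.9,-3],[0,0,0]],[0,[0,0,-4],[0,0,0]],[0,[0,0,-4],[0,0,0]],[0,[0,0,-2.5],[0,0,0]],[0,[0,0,0],[0,0,0]],[0,[0,0,0],[0,0,0]],[0,[0,0,0],[0,0,0]]]'
python3 - <<'E'
from h import *
a=r.read_camera('top');b=r.read_camera('side')
D=np.zeros((480,800,3),np.uint8)
D[:,:400]=cv2.resize(a[135:255,235:335],None,fx=4,fy=4,interpolation=cv2.INTER_CUBIC)
D[:,400:]=cv2.resize(b[120:240,255:355],None,fx=4,fy=4,interpolation=cv2.INTER_CUBIC)
cv2.imwrite('pics/crop2.png',D)
s=r.get_state();p=s['ee_pos'];f=lambda n,u:((u-np.array([255,120]))*4+[400,0]).round()
print(st(),f('s',proj('side',p)),f('s',proj('side',[.6748,.0881,.140])),(proj('top',p)-[235,135])*4)
E
```

```text
clock: 3.2
ee_pos: [0.6785, 0.0899, 0.1686]
ee_rot: [0.035, 3.138, 0.001]
force: [-0.3, -0.3, -0.4]
gripper_width: 0.0
grip_force: 0.0
{'clock': 3.3, 'ee_pos': [0.6785, 0.0894, 0.1684], 'ee_rot': [0.0361, 3.1382, 0.0011], 'force': [0.3574, -0.5842, -0.1211], 'gripper_width': 0.0001} [666. 131.] [662. 169.] [191.19417086  63.19456645]
```

View pics/crop2.png

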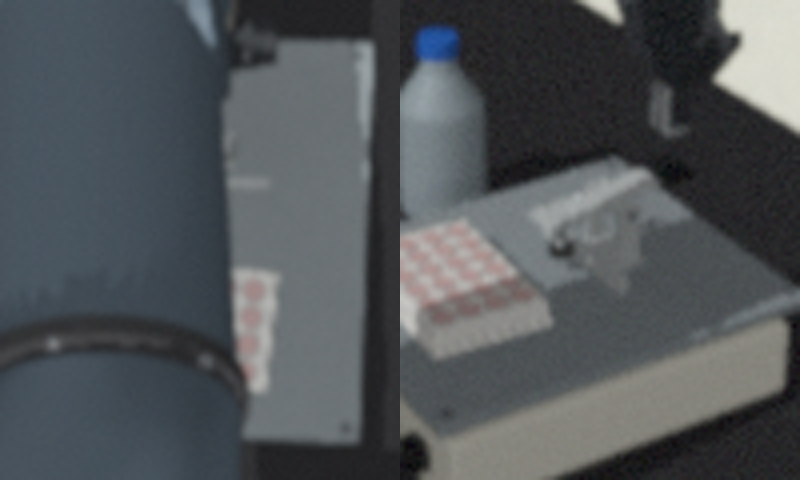

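The fingertips (670,132) hang above the black tab (about (665,172)), as the projection predicts. I'll press now, in gentle steps.

```bash
python3 -m crank '[[0,[0,0,-0.8],[0,0,0]],[0,[0,0,-0.8],[0,0,0]],[0,[0,0,-0.3],[0,0,0]],[0,[0,0,-0.3],[0,0,0]],[0,[0,0,-0.2],[0,0,0]],[0,[0,0,-0.2],[0,0,0]],[0,[0,0,0],[0,0,0]],[0,[0,0,0],[0,0,0]]]'
python3 -m crank '[[0,[0,0,-0.2],[0,0,0]],[0,[0,0,-0.2],[0,0,0]],[0,[0,0,-0.2],[0,0,0]],[0,[0,0,-0.2],[0,0,0]],[0,[0,0,0],[0,0,0]]]'
```

```text
clock: 4.1
ee_pos: [0.6778, 0.0889, 0.1407]
ee_rot: [0.037, 3.141, 0.0]
force: [-1.5, 0.1, 3.9]
gripper_width: -0.0001
grip_force: 1.8
clock: 4.6
ee_pos: [0.6792, 0.0889, 0.1335]
ee_rot: [0.037, 3.138, 0.0]
force: [2.0, -1.0, 6.8]
gripper_width: 0.0001
grip_force: 3.2
```

```bash
python3 -m crank '[[0,[0,0,-0.2],[0,0,0]],[0,[0,0,-0.2],[0,0,0]],[0,[0,0,-0.2],[0,0,0]],[0,[0,0,-0.2],[0,0,0]],[0,[0,0,-0.2],[0,0,0]],[0,[0,0,0],[0,0,0]],[0,[0,0,0],[0,0,0]]]'
python3 -m crank '[[0,[0,0,-0.15],[0,0,0]],[0,[0,0,0],[0,0,0]],[0,[0,0,0],[0,0,0]]]'
python3 -c "
from h import *
b=r.read_camera('side');cv2.imwrite('pics/s3.png',cv2.resize(b[140:240,255:355],None,fx=6,fy=6,interpolation=cv2.INTER_CUBIC))"
```

```text
clock: 5.3
ee_pos: [0.6795, 0.0888, 0.1236]
ee_rot: [0.037, 3.137, 0.001]
force: [3.1, -1.1, 6.8]
gripper_width: 0.0003
grip_force: 3.7
clock: 5.6
ee_pos: [0.6795, 0.0889, 0.1222]
ee_rot: [0.037, 3.137, 0.001]
force: [3.1, -0.4, 7.5]
gripper_width: -0.0
grip_force: 3.9
```

View pics/s3.png

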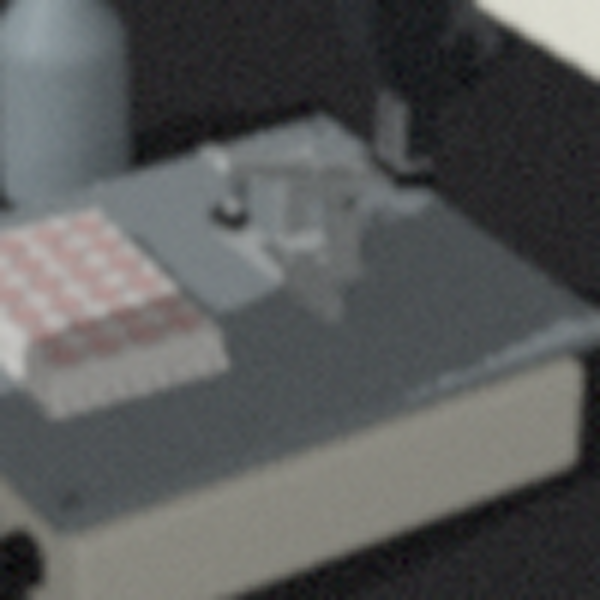

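The nose has tipped up and the foot is visible at (230,210). I'll press another 3–4 mm.

```bash
python3 -m crank '[[0,[0,0,-0.15],[0,0,0]],[0,[0,0,-0.15],[0,0,0]],[0,[0,0,-0.08],[0,0,0]],[0,[0,0,0],[0,0,0]],[0,[0,0,0],[0,0,0]]]'
python3 -c "
from h import *
b=np.mean([r.read_camera('side').astype(float) for _ in range(4)],0);cv2.imwrite('pics/s4.png',cv2.resize(b[140:240,255:355],None,fx=6,fy=6,interpolation=cv2.INTER_CUBIC))
e=np.array([np.cos(-.0222),np.sin(-.0222),0]);c=np.array([.5679,.0904,0])
for a in(.3,.35,.4,.45):
  R=lambda x,z:c+e*(.062+x*np.cos(a)+z*np.sin(a))+[0,0,.127-x*np.sin(a)+z*np.cos(a)]
  print(a,(R(-.059,.009)).round(4),[((proj('side',R(-.059,.009)+s*np.array([.02,1,0])*.015)-[255,140])*6).round() for s in(1,-1)])"
```

```text
clock: 6.15
ee_pos: [0.6789, 0.0889, 0.1182]
ee_rot: [0.037, 3.138, 0.0]
force: [0.9, 0.8, 7.8]
gripper_width: 0.0
grip_force: 3.8
0.3 [0.5762 0.0902 0.153 ] [array([196., 150.]), array([232., 177.])]
0.35 [0.5776 0.0902 0.1557] [array([199., 144.]), array([234., 171.])]
0.4 [0.5791 0.0902 0.1583] [array([201., 138.]), array([237., 165.])]
0.45 [0.5807 0.0901 0.1608] [array([204., 132.]), array([240., 159.])][ WARN:0@4.639] global loadsave.cpp:1063 imwrite_ Unsupported depth image for selected encoder is fallbacked to CV_8U.
```

View pics/s4.png

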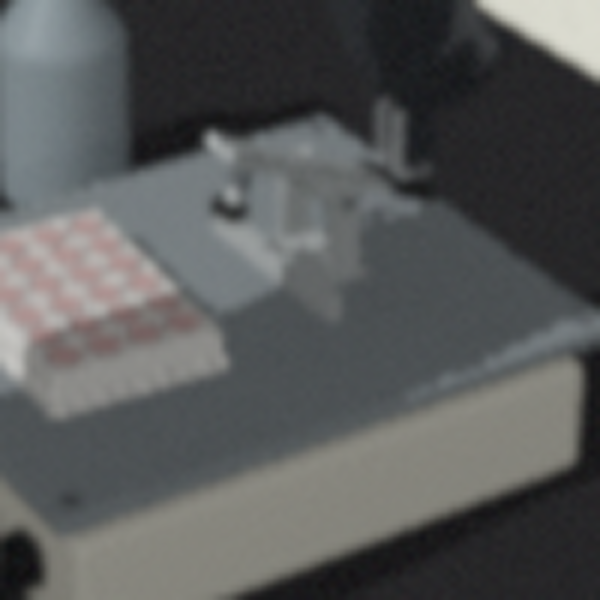

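The nose edge is at (210,132)–(237,155), which puts the angle at about 0.4 rad. The foot at (230,217) is well above plate height. I'll retreat, open the gripper and go behind the plate.

```bash
python3 -m crank '[[0,[0,0,1],[0,0,0]],[0,[0,0,4],[0,0,0]],[0,[0,0,4],[0,0,0]],[1,[-4,0.2,1],[0,0,0]],[1,[-4,0.2,0],[0,0,0]],[1,[-4,0.2,0],[0,0,0]],[1,[-4,0.2,0],[0,0,0]],[1,[-4,0.2,0],[0,0,0]],[1,[-4.1,0.1,0],[0,0,0]],[1,[0,0,0],[0,0,0]],[1,[0,0,0],[0,0,0]],[1,[0,0,0],[0,0,0]]]'
```

```text
clock: 7.55
ee_pos: [0.4378, 0.1001, 0.2174]
ee_rot: [0.037, 3.14, 0.001]
force: [-0.8, -0.2, -1.0]
gripper_width: 0.0858
grip_force: 0.0
```

```bash
python3 -m crank '[[1,[0,0,-4],[0,0,0]],[1,[0,0,-4],[0,0,0]],[1,[0,0,-2],[0,0,0]],[1,[0,0,-2],[0,0,0]],[1,[0,0,-0.8],[0,0,0]],[1,[0,0,-0.8],[0,0,0]],[1,[0,0,0],[0,0,0]],[1,[0,0,0],[0,0,0]]]'
python3 - <<'E'
from h import *
a=r.read_camera('top');b=r.read_camera('side')
D=np.zeros((480,800,3),np.uint8)
D[:,:400]=cv2.resize(a[135:255,235:335],None,fx=4,fy=4,interpolation=cv2.INTER_CUBIC)
D[:,400:]=cv2.resize(b[140:260,225:325],None,fx=4,fy=4,interpolation=cv2.INTER_CUBIC)
cv2.imwrite('pics/crop5.png',D);print(st())
E
```

```text
clock: 8.35
ee_pos: [0.4372, 0.1, 0.0814]
ee_rot: [0.037, 3.141, 0.0]
force: [0.6, 0.1, 0.6]
gripper_width: 0.0854
grip_force: 0.0
{'clock': 8.45, 'ee_pos': [0.4372, 0.1001, 0.0817], 'ee_rot': [0.0368, 3.14, 0.0007], 'force': [0.1688, 0.1992, 0.8077], 'gripper_width': 0.0858}
```

View pics/crop5.png

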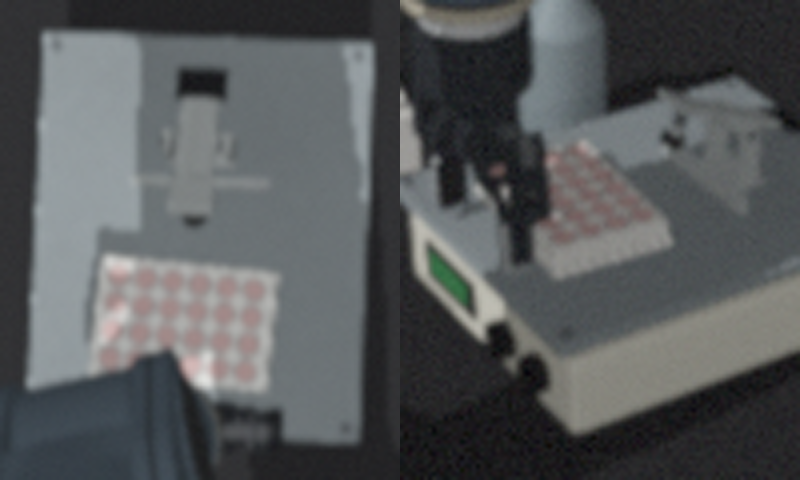

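The fingers stand behind the plate at about (520,240), clear of the platform. The nose is up over the stop. I'll push along the shaker's +x.

```bash
python3 -m crank '[[1,[0.4,-0.01,0],[0,0,0]],[1,[0.4,-0.01,0],[0,0,0]],[1,[0.4,-0.01,0],[0,0,0]],[1,[0.4,-0.01,0],[0,0,0]],[1,[0.4,-0.01,0],[0,0,0]],[1,[0.4,-0.01,0],[0,0,0]],[1,[0.4,-0.01,0],[0,0,0]],[1,[0.4,-0.01,0],[0,0,0]],[1,[0.4,-0.01,0],[0,0,0]],[1,[0.4,-0.01,0],[0,0,0]],[1,[0.4,-0.01,0],[0,0,0]],[1,[0.4,-0.01,0],[0,0,0]]]'
python3 -m crank '[[1,[0.3,-0.01,0],[0,0,0]],[1,[0.3,-0.01,0],[0,0,0]],[1,[0.3,-0.01,0],[0,0,0]],[1,[0.2,0,0],[0,0,0]],[1,[0,0,0],[0,0,0]],[1,[0,0,0],[0,0,0]]]'
python3 - <<'E'
from h import *
a=r.read_camera('top');b=r.read_camera('side')
D=np.zeros((480,800,3),np.uint8)
D[:,:400]=cv2.resize(a[135:255,235:335],None,fx=4,fy=4,interpolation=cv2.INTER_CUBIC)
D[:,400:]=cv2.resize(b[140:260,225:325],None,fx=4,fy=4,interpolation=cv2.INTER_CUBIC)
cv2.imwrite('pics/crop6.png',D);print(st())
E
```

```text
clock: 9.65
ee_pos: [0.485, 0.0987, 0.081]
ee_rot: [0.037, 3.141, -0.0]
force: [-0.3, 0.2, -1.1]
gripper_width: 0.0856
grip_force: 0.2
clock: 10.25
ee_pos: [0.4957, 0.0984, 0.081]
ee_rot: [0.037, 3.141, 0.0]
force: [-0.0, 0.5, 0.4]
gripper_width: 0.0851
grip_force: 0.0
{'clock': 10.35, 'ee_pos': [0.4956, 0.0984, 0.081], 'ee_rot': [0.0368, 3.1413, 0.0], 'force': [-0.3864, 0.3664, 0.6568], 'gripper_width': 0.0852}
```

View pics/crop6.png

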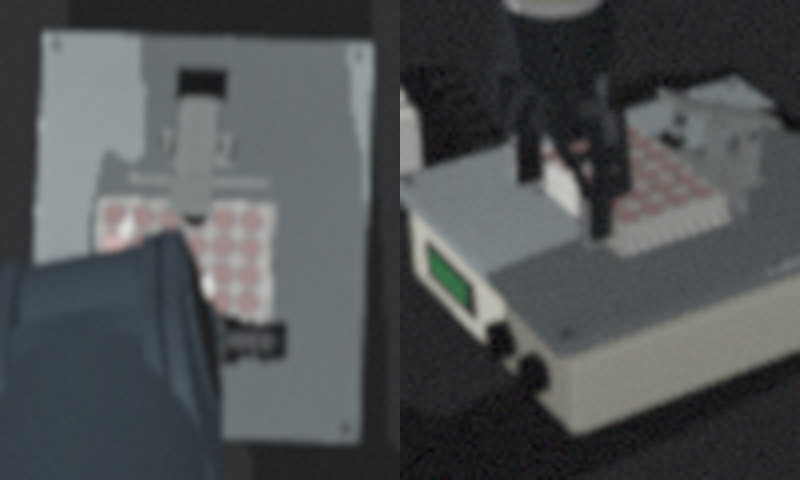

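The plate is square now. Its front edge is at about row 200 and the stop's face is at about 188, so some 8–10 mm are left. I'll take smaller steps.

```bash
python3 -m crank '[[1,[0.1,0,0],[0,0,0]],[1,[0.1,0,0],[0,0,0]],[1,[0.1,0,0],[0,0,0]],[1,[0.1,-0.01,0],[0,0,0]],[1,[0.1,0,0],[0,0,0]],[1,[0.1,0,0],[0,0,0]],[1,[0,0,0],[0,0,0]]]'
python3 -m crank '[[1,[0.1,0,0],[0,0,0]],[1,[0.1,0,0],[0,0,0]],[1,[0,0,0],[0,0,0]],[1,[0,0,0],[0,0,0]]]'
```

```text
clock: 11.05
ee_pos: [0.5019, 0.0984, 0.081]
ee_rot: [0.037, 3.141, 0.0]
force: [-0.7, 0.9, -0.0]
gripper_width: 0.0854
grip_force: 0.0
clock: 11.45
ee_pos: [0.5038, 0.0983, 0.081]
ee_rot: [0.037, 3.141, 0.0]
force: [-0.4, -1.4, -0.0]
gripper_width: 0.0852
grip_force: 0.0
```

```bash
for i in 1; do python3 -m crank '[[1,[0.05,0,0],[0,0,0]],[1,[0.05,0,0],[0,0,0]],[1,[0,0,0],[0,0,0]]]' | grep -E 'ee_pos|force'; done
python3 -m crank '[[1,[0.05,0,0],[0,0,0]],[1,[0.05,0,0],[0,0,0]],[1,[0,0,0],[0,0,0]]]' | grep -E 'ee_pos|force'
python3 -m crank '[[1,[0.05,0,0],[0,0,0]],[1,[0,0,0],[0,0,0]]]' | grep -E 'ee_pos|force'
```

```text
ee_pos: [0.5046, 0.0983, 0.081]
force: [-0.9, 0.4, 1.4]
grip_force: 0.3
ee_pos: [0.5057, 0.0983, 0.081]
force: [0.4, 0.5, 0.2]
grip_force: 0.2
ee_pos: [0.5062, 0.0983, 0.081]
force: [-1.4, 0.3, -0.4]
grip_force: 0.3
```

```bash
python3 -m crank '[[1,[0.05,0,0],[0,0,0]],[1,[0.05,0,0],[0,0,0]],[1,[0,0,0],[0,0,0]]]' | grep -E 'ee_pos|force'
python3 - <<'E'
from h import *
a=np.mean([r.read_camera('top').astype(float) for _ in range(4)],0).astype(np.uint8)
cv2.imwrite('pics/crop7.png',cv2.resize(a[165:230,245:315],None,fx=8,fy=8,interpolation=cv2.INTER_CUBIC))
F=[r.get_state()['force'] for _ in range(1)];print(F)
c=np.array([.5679,.0904]);e=np.array([.9998,-.0216]);n=np.array([.0216,.9998])
for nm,x,z in(('stoptop',35,.098),('platefront_home',35,.105)):
  for y in(-50,0,50):print(nm,y,((proj('top',[*(c+e*x/1e3+n*y/1e3),z])-[245,165])*8).round(1))
E
```

```text
ee_pos: [0.5062, 0.0983, 0.0809]
force: [-5.3, 0.1, 3.4]
grip_force: 2.6
[array([-5.00172356,  0.37967021,  3.85811116])]
stoptop -50 [458.2 134. ]
stoptop 0 [318.8 129. ]
stoptop 50 [179.5 124. ]
platefront_home -50 [457.2 132.4]
platefront_home 0 [316.8 127.3]
platefront_home 50 [176.5 122.2]
```

View pics/crop7.png

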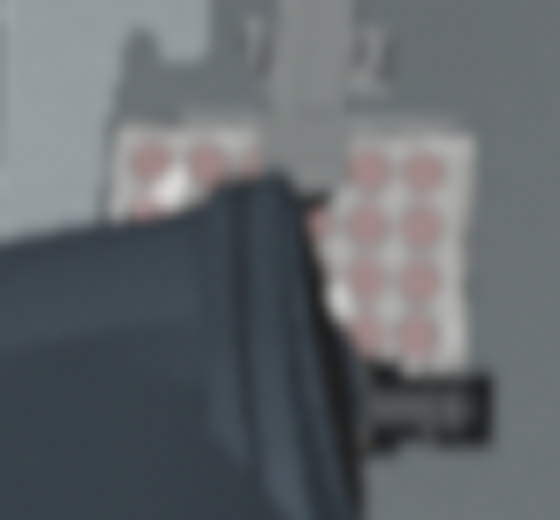

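The force is 5 N at x=0.5062, where home was predicted, and the plate's front edge lies along the stop. I'll back off, shut the fingers and give one central nudge so the stop squares the plate.

```bash
python3 -m crank '[[1,[-0.3,0,0],[0,0,0]],[1,[-0.7,0,0],[0,0,0]],[1,[0,-0.2,1],[0,0,0]],[1,[0,-0.2,0.4],[0,0,0]],[0,[0,0,0],[0,0,0]],[0,[0,0,0],[0,0,0]],[0,[0,0,0],[0,0,0]],[0,[0,0,0],[0,0,0]],[0,[0,0,0],[0,0,0]],[0,[0,0,0],[0,0,0]],[0,[0,0,0],[0,0,0]]]'
python3 -m crank '[[0,[0.3,0,0],[0,0,0]],[0,[0.3,0,0],[0,0,0]],[0,[0.15,0,0],[0,0,0]],[0,[0.1,0,0],[0,0,0]],[0,[0,0,0],[0,0,0]],[0,[0,0,0],[0,0,0]]]'
```

```text
clock: 13.85
ee_pos: [0.4971, 0.0943, 0.0949]
ee_rot: [-0.037, -3.141, 0.0]
force: [-0.6, -0.4, -0.2]
gripper_width: -0.0003
grip_force: 0.0
clock: 14.45
ee_pos: [0.5055, 0.0943, 0.095]
ee_rot: [-0.037, -3.141, 0.0]
force: [-0.8, -0.4, -0.1]
gripper_width: -0.0002
grip_force: 0.0
```

```bash
python3 -m crank '[[0,[0.05,0,0],[0,0,0]],[0,[0.05,0,0],[0,0,0]],[0,[0,0,0],[0,0,0]]]' | grep -E 'ee_pos|force'
python3 -m crank '[[0,[0.05,0,0],[0,0,0]],[0,[0,0,0],[0,0,0]],[0,[0,0,0],[0,0,0]]]' | grep -E 'ee_pos|force'
```

```text
ee_pos: [0.5061, 0.0943, 0.0949]
force: [-1.7, 1.1, 2.4]
grip_force: 1.1
ee_pos: [0.5062, 0.0943, 0.0949]
force: [-5.2, 0.7, 3.7]
grip_force: 2.7
```

The central nudge stops at the same x with 5 N, so the plate is home and square. Now for the nose.

```bash
python3 -m crank '[[0,[-0.5,0,0],[0,0,0]],[0,[-0.5,0,1],[0,0,0]],[0,[0,0,4],[0,0,0]],[0,[0,0,4],[0,0,0]],[0,[1,0,1],[0,0,0]],[0,[4,-0.2,0],[0,0,0]],[0,[3.9,-0.2,0],[0,0,0]],[0,[0,0,-1],[0,0,0]],[0,[0,0,-1],[0,0,0]],[0,[0,0,-0.5],[0,0,0]],[0,[0,0,0],[0,0,0]],[0,[0,0,0],[0,0,0]]]'
python3 - <<'E'
from h import *
a=r.read_camera('top');b=r.read_camera('side')
D=np.zeros((480,800,3),np.uint8)
D[:,:400]=cv2.resize(a[135:255,235:335],None,fx=4,fy=4,interpolation=cv2.INTER_CUBIC)
D[:,400:]=cv2.resize(b[140:220,260:326],None,fx=6,fy=6,interpolation=cv2.INTER_CUBIC)[:480,:400]
cv2.imwrite('pics/crop8.png',D);print(st())
E
```

```text
clock: 16.25
ee_pos: [0.5856, 0.0905, 0.1703]
ee_rot: [-0.036, -3.141, -0.0]
force: [0.4, 0.5, 0.0]
gripper_width: 0.0001
grip_force: 0.0Traceback (most recent call last):
  File "<stdin>", line 5, in <module>
ValueError: could not broadcast input array from shape (480,396,3) into shape (480,400,3)
```

```bash
python3 -m crank '[[0,[0.1,0,-0.4],[0,0,0]],[0,[0,0,-0.4],[0,0,0]],[0,[0,0,-0.3],[0,0,0]],[0,[0,0,-0.2],[0,0,0]],[0,[0,0,-0.2],[0,0,0]],[0,[0,0,-0.2],[0,0,0]],[0,[0,0,-0.1],[0,0,0]],[0,[0,0,0],[0,0,0]]]' | grep -E 'ee_pos|force'
python3 -m crank '[[0,[0,0,-0.1],[0,0,0]],[0,[0,0,-0.1],[0,0,0]],[0,[0,0,-0.1],[0,0,0]],[0,[0,0,0],[0,0,0]]]' | grep -E 'ee_pos|force'
python3 -m crank '[[0,[0,0,-0.1],[0,0,0]],[0,[0,0,-0.1],[0,0,0]],[0,[0,0,0],[0,0,0]]]' | grep -E 'ee_pos|force'
```

```text
ee_pos: [0.587, 0.0904, 0.1523]
force: [-1.7, -0.1, 6.5]
grip_force: 2.5
ee_pos: [0.5869, 0.0904, 0.1493]
force: [-2.2, -0.0, 6.9]
grip_force: 2.8
ee_pos: [0.5868, 0.0905, 0.1472]
force: [-3.1, -0.4, 5.7]
grip_force: 2.9
```

```bash
python3 -m crank '[[0,[0,0,-0.1],[0,0,0]],[0,[0,0,-0.1],[0,0,0]],[0,[0,0,0],[0,0,0]]]' | grep -E 'ee_pos|force'
python3 -m crank '[[0,[0,0,-0.1],[0,0,0]],[0,[0,0,0],[0,0,0]]]' | grep -E 'ee_pos|force'
python3 -m crank '[[0,[0,0,-0.1],[0,0,0]],[0,[0,0,0],[0,0,0]]]' | grep -E 'ee_pos|force'
```

```text
ee_pos: [0.5867, 0.0904, 0.1452]
force: [-2.8, 1.4, 7.0]
grip_force: 2.9
ee_pos: [0.5866, 0.0904, 0.1442]
force: [-2.8, 1.1, 7.7]
grip_force: 3.0
ee_pos: [0.5866, 0.0904, 0.1432]
force: [-3.5, 0.6, 6.7]
grip_force: 3.0
```

```bash
python3 -m crank '[[0,[0,0,-0.1],[0,0,0]],[0,[0,0,0],[0,0,0]]]' | grep -E 'ee_pos|force'
```

```text
ee_pos: [0.5865, 0.0905, 0.1422]
force: [-3.2, 0.2, 5.6]
grip_force: 3.0
```

```bash
python3 -m crank '[[0,[0,0,-0.1],[0,0,0]],[0,[0,0,0],[0,0,0]]]' | grep -E 'ee_pos|force'
python3 -m crank '[[0,[0,0,-0.1],[0,0,0]],[0,[0,0,0],[0,0,0]]]' | grep -E 'ee_pos|force'
```

```text
ee_pos: [0.5865, 0.0904, 0.1411]
force: [-2.7, -0.6, 5.8]
grip_force: 3.0
ee_pos: [0.5863, 0.0905, 0.1401]
force: [-3.4, 0.2, 5.7]
grip_force: 3.1
```

```bash
python3 -m crank '[[0,[0,0,-0.1],[0,0,0]],[0,[0,0,0],[0,0,0]]]' | grep -E 'ee_pos|force'
```

```text
ee_pos: [0.5863, 0.0904, 0.1391]
force: [-3.9, 0.9, 6.7]
grip_force: 3.1
```

```bash
python3 -m crank '[[0,[0,0,-0.1],[0,0,0]],[0,[0,0,0],[0,0,0]]]' | grep -E 'ee_pos|force'
python3 -m crank '[[0,[0,0,-0.05],[0,0,0]],[0,[0,0,0],[0,0,0]]]' | grep -E 'ee_pos|force'
```

```text
ee_pos: [0.5861, 0.0905, 0.1381]
force: [-4.8, 0.6, 6.8]
grip_force: 3.3
ee_pos: [0.5861, 0.0905, 0.1377]
force: [-4.9, 0.4, 7.9]
grip_force: 4.0
```

```bash
python3 -m crank '[[0,[0,0,-0.05],[0,0,0]],[0,[0,0,0],[0,0,0]]]' | grep -E 'ee_pos|force'
python3 -c "
from h import *
for i in range(3): r.read_camera('side');print(r.get_state()['force'])"
```

```text
ee_pos: [0.586, 0.0904, 0.1372]
force: [-6.3, 0.1, 9.3]
grip_force: 4.6
[-5.95905878 -0.24748336 10.3212238 ]
[-5.37499744  0.42861063  9.62871619]
[-6.24032297  0.52747491  8.46360513]
```

```bash
python3 -m crank '[[0,[0,0,-0.05],[0,0,0]],[0,[0,0,0],[0,0,0]],[0,[0,0,0],[0,0,0]]]' | grep -E 'ee_pos|force'
python3 -c "
from h import *
for i in range(4): r.read_camera('side');print(r.get_state()['force'])"
```

```text
ee_pos: [0.5859, 0.0904, 0.1368]
force: [-6.9, 0.3, 9.7]
grip_force: 5.1
[-6.42764224 -0.26113266 11.0750658 ]
[-6.44702821  0.43287843 10.39008822]
[-7.0147772   0.53489585 11.11389179]
[-6.4486348  -0.59581283 10.77340524]
```

```bash
python3 -m crank '[[0,[0,0,-0.03],[0,0,0]],[0,[0,0,0],[0,0,0]],[0,[0,0,0],[0,0,0]]]' | grep -E 'ee_pos|force'
python3 -m crank '[[0,[0,0,0.1],[0,0,0]],[0,[0,0,0.3],[0,0,0]],[0,[0,0,1],[0,0,0]],[0,[0,0,3],[0,0,0]],[0,[-3,0,4],[0,0,0]],[0,[-4,0,3],[0,0,0]],[0,[-3,4,0],[0,0,0]],[0,[0,4.5,0],[0,0,0]],[0,[0,4.5,0],[0,0,0]],[0,[0,4.5,0],[0,0,0]],[0,[0,0,0],[0,0,0]],[0,[0,0,0],[0,0,0]]]'
python3 - <<'E'
from h import *
a=r.read_camera('top');b=r.read_camera('side')
D=np.zeros((480,800,3),np.uint8)
D[:,:400]=cv2.resize(a[135:255,235:335],None,fx=4,fy=4,interpolation=cv2.INTER_CUBIC)
D[:,400:]=cv2.resize(b[140:220,260:326],(400,480),interpolation=cv2.INTER_CUBIC)
cv2.imwrite('pics/crop9.png',D)
E
```

```text
ee_pos: [0.5858, 0.0904, 0.1366]
force: [-6.4, 0.9, 10.9]
grip_force: 5.7
clock: 22.1
ee_pos: [0.4869, 0.2662, 0.2504]
ee_rot: [0.033, 3.141, -0.0]
force: [0.6, -1.1, -0.1]
gripper_width: -0.0003
grip_force: 0.0
```

View pics/crop9.png

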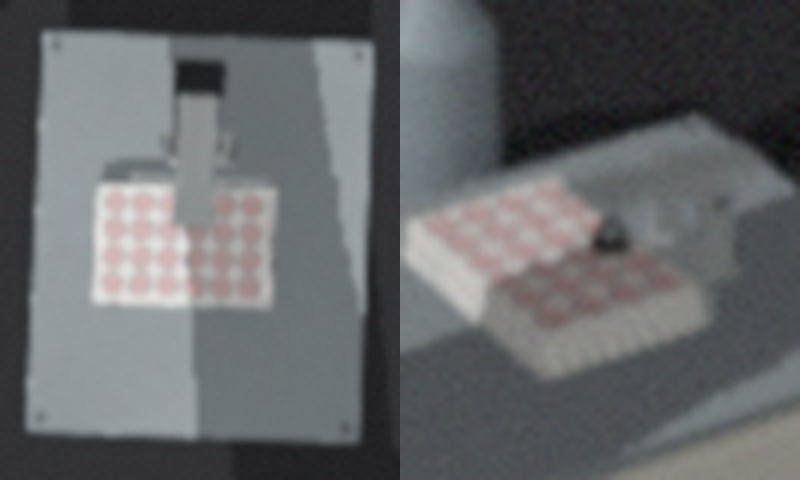

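The plate's front edge runs from (98,183) to (278,187) in the crop, parallel to the stop and against it. The foot sits on the plate at (610,232), and the robot is clear of everything.

```bash
python3 -c "
from rig import r
print(r.job_done())"
```

```text
the job is handed in; nothing more can be done
None
```

The job is handed in at about 22 s of the 64 s: the plate is square and home against the stop, the clip's foot holds it with an estimated 4–6 N (from wrist force, not measured directly), and I kept the arm clear of the bottle, tip box and tube rack.

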